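# Change over the gluing vise and lay the glue tools away

## Task

The edge strips have set on the light wooden bar in the blue vise: draw the sliding jaw well open by its black knob while the bar lies there, lift the bar out and lay it flat in the wide cork-lined compartment of the tray; then lay the dark bar flat on the vise bed, across the middle of the jaws, and push the jaw home on it and let go. At any time, lay each glue tool that is out on the mat flat in the compartment lined in its handle's colour, with its head on the white drip strip. Leave the glue bottle, the green wipes and the clear box of discs where they stand.

Things in the scene. Friction and masses are not known exactly. Their poses are not given: they have to be found in the camera images.
- vise: low blue quick-slide vise, fixed, 175 x 100 mm. Origin mid-underside; x along the slide to the fixed jaw, y along the jaws, z up. Bed top at z = 26 mm; jaws 100 mm wide, tops at z = 44 mm. Fixed jaw face at x = +60 mm (jaw to 86 mm). End block, through which the rod slides: x = -72 to -88 mm, 60 mm wide, 50 mm high
- jaw (a joint): gap between the jaw faces in m, 0 shut to 0.085 fully open; grows as the knob is pulled to the vise's -x. No screw: slides with about 4 N of drag and stays where left. Moving jaw 25 mm thick, its face at vise x = 60 mm - gap. Reads about 0.044 when the jaws hold a bar
- knob (a point): centre of the black round knob on the rod of the moving jaw: 28 mm in diameter, 32 mm long along the vise's x, axis 36 mm above the bench. Pinch it from above across the vise's y; pull to -x to open, push to +x to close. Frame parallel to the vise's
- set_bar: finished bar, light wood with orange edge strips, 120 x 44 x 30 mm, 110 g. Origin at the centre of the underside, x along its length, z up. Starts lying flat on the vise bed between the closed jaws, its length along the jaws, standing 12 mm above the jaw tops
- next_bar: next bar, dark wood with orange edge strips, same size, mass and axes as set_bar. Starts lying flat on the mat
- tray: fixed aluminium tray, 200 x 235 mm. Origin mid-underside, x along the four compartments to the end with the white drip strip, z up. Floor at z = 4 mm, walls and ribs to z = 14 mm, 190 mm long inside. Ribs and long sides are cut out for fingers from x = -40 to +40 mm, down to the floor. Drip strip: x = +21 to +93 mm of the three tool compartments
- slot_bar (a point): centre of the floor of the cork-lined compartment, 60 mm wide; axes as the tray's
- slot_brush (a point): centre of the floor of the blue-lined compartment, 52 mm wide; axes as the tray's
- slot_knife (a point): centre of the floor of the red-lined compartment, 52 mm wide; axes as the tray's
- slot_spreader (a point): centre of the floor of the yellow-lined compartment, 52 mm wide; axes as the tray's
- brush: brush, 140 mm long: flat blue handle 20 mm wide, 12 mm thick, x = -70 to +22 mm; then steel ferrule and pale bristles, 28 mm wide and up to 10 mm thick, to x = +70 mm, flush with the underside. Origin at mid-length on the underside, x to the head, z up. 60 g, balances within 10 mm of the origin; grip across the handle at x = -3 mm. Lies flat on the mat; may be absent (None)
- knife: palette knife, 140 mm long: flat red handle 20 mm wide, 12 mm thick, x = -70 to +22 mm; then steel neck and blade 26 mm wide, 3 mm thick, to x = +70 mm, flush with the underside. Origin at mid-length on the underside, x to the head, z up. 60 g, balances within 10 mm of the origin; grip across the handle at x = -3 mm. Lies flat on the mat; may be absent (None)
- spreader: notched spreader, 140 mm long: flat yellow handle 20 mm wide, 12 mm thick, x = -70 to +22 mm; then white head 40 mm wide, 6 mm thick, to x = +70 mm, flush with the underside. Origin at mid-length on the underside, x to the head, z up. 60 g, balances within 10 mm of the origin; grip across the handle at x = -3 mm. Lies flat on the mat; may be absent (None)
- brush_tip (a point): point on the brush's head at x = 65 mm, 4 mm above the underside
- knife_tip (a point): point on the palette knife's blade at x = 65 mm, 4 mm above the underside
- spreader_tip (a point): point on the spreader's head at x = 65 mm, 4 mm above the underside
- glue: small white glue bottle with black and red label, 33 mm in diameter, 100 mm tall, upright beyond the mat; origin at the centre of its foot. Leave alone
- wipes: pack of lime-green wipes, 75 x 100 x 24 mm; origin at the centre of its underside. Leave alone
- discbox: clear open box with grey discs, 100 x 85 x 30 mm; origin at the centre of its underside. Leave alone
Mind the look-alikes: they are no part of the job. Leave any purple look-alike of the next_bar alone.

How it is judged (in metres and radians):
On the way, in this order (a step that is already met when the one before it is completed fails the run):
1. the jaw is drawn open past 55 mm while the light bar lies on the vise bed (value of joint jaw above 0.055 m and x of set_bar in the frame of vise between -0.03 and 0.046 m and y of set_bar in the frame of vise between -0.035 and 0.035 m and z of set_bar in the frame of vise between 0.022 and 0.03 m and angle between set_bar's own z axis and vertical below 0.08 rad), for 0.2 s.
2. the light bar lies flat in the cork-lined compartment, let go (x of set_bar in the frame of slot_bar between -0.037 and 0.037 m and y of set_bar in the frame of slot_bar between -0.015 and 0.015 m and z of set_bar in the frame of slot_bar between -0.004 and 0.004 m and angle between the x axis of set_bar and the x axis of slot_bar, either way round below 0.3 rad and angle between set_bar's own z axis and vertical below 0.08 rad and linear speed of set_bar below 0.02 m/s and contact force between the fingers and set_bar below 0.2 N), for 0.2 s.
3. the dark bar lies flat on the bed between the jaws, the jaw pushed home on it, both let go (x of next_bar in the frame of vise between 0.03 and 0.044 m and y of next_bar in the frame of vise between -0.035 and 0.035 m and z of next_bar in the frame of vise between 0.022 and 0.03 m and angle between next_bar's own z axis and vertical below 0.08 rad and value of joint jaw below 0.0465 m and contact force between the fingers and next_bar below 0.2 N and contact force between the fingers and jaw below 0.2 N), for 0.3 s.
At the end, for the whole second after the job is handed in: Light bar flat and lengthwise on the floor of the cork compartment; dark bar flat on the vise bed within 35 mm of mid-jaw, jaw gap under 46.5 mm; each tool present flat in its own compartment, head on the drip strip (within 22 mm of the centre line); all let go, bystanders within 30 mm (all of step 2 and all of step 3 and y of brush in the frame of slot_brush between -0.022 and 0.022 m and y of brush_tip in the frame of slot_brush between -0.022 and 0.022 m and x of brush_tip in the frame of slot_brush between 0.03 and 0.1 m and z of brush in the frame of slot_brush between -0.004 and 0.004 m and angle between each of brush, knife, spreader's own z axis and vertical below 0.08 rad and linear speed of each of brush, knife, spreader below 0.02 m/s and contact force between the fingers and brush below 0.2 N and y of knife in the frame of slot_knife between -0.022 and 0.022 m and y of knife_tip in the frame of slot_knife between -0.022 and 0.022 m and x of knife_tip in the frame of slot_knife between 0.03 and 0.1 m and z of knife in the frame of slot_knife between -0.004 and 0.004 m and contact force between the fingers and knife below 0.2 N and y of spreader in the frame of slot_spreader between -0.022 and 0.022 m and y of spreader_tip in the frame of slot_spreader between -0.022 and 0.022 m and x of spreader_tip in the frame of slot_spreader between 0.03 and 0.1 m and z of spreader in the frame of slot_spreader between -0.004 and 0.004 m and contact force between the fingers and spreader below 0.2 N and velocity of joint jaw between -0.01 and 0.01 m/s); the robot touches nothing.
It fails at once if the glue bottle is moved more than 30 mm or tipped over (distance of glue from where it was at the start of the episode above 0.03 m or angle between glue's own z axis and vertical above 0.5 rad).
It fails at once if the pack of wipes is moved more than 30 mm or tipped over (distance of wipes from where it was at the start of the episode above 0.03 m or angle between wipes's own z axis and vertical above 0.5 rad).
It fails at once if the box of discs is moved more than 30 mm or tipped over (distance of discbox from where it was at the start of the episode above 0.03 m or angle between discbox's own z axis and vertical above 0.5 rad).
Of brush, knife, spreader only 2 to 3 are there at a start; the rules pass over those that are not, and their reading is None.
At some moment in a run one of brush, knife, spreader may be knocked a few centimetres aside while the robot is not near it.
Once in a run the grip may slacken for a moment while it holds something.
It also fails if it takes over 210 s, if anything falls off the work surface, if the arm or the gripper's body presses on something with over 40 N, if the wrist force passes 120 N, or if a joint passes its speed limit or range.

## Robot

A 6-joint arm with a two-finger parallel gripper is mounted at the origin on the work surface. World frame = base frame: x ahead of the robot, y to its left, z up, the work surface at z = 0. Lengths are in m, angles in degrees, forces in N, time in s.
With the tool pointing down it reaches from about 0.275 to 0.825 m from the base axis. Payload 5.2 kg.
Tool frame: the origin (TCP) lies on the centre line of the jaws, within the pads' length; the fingertips stand 17 mm ahead of it and the grasp point (between the pads) lies 2 mm behind it (env.tcp_to_tips is the distance from the TCP to the fingertips, in m); z points along the fingers, y is the line along which they close (so a half turn about z gives the same grasp; the last joint's range is limited). The gripper opens to 93 mm and grips with 3 to 60 N. Pads are 15 mm wide; open, the fingers measure 128 mm over their backs; the gripper's body (75 mm by 188 mm) begins 65 mm behind the grasp point.
Start: joints at [54.786, 14.817, 87.949, -0, 77.235, -11.62], TCP at [0.22, 0.504, 0.236] pointing down, gripper open.
Joint ranges: [-179.93, 179.93], [-52.35, 119.4], [10.71, 147.94], [-69.91, 249.91], [12.55, 155.21], [-178.61, 178.61]. Speed limits (degrees/s): [147.25, 147.25, 180, 180, 180, 180].

## Interface

Orientations are given as [roll, pitch, yaw] about the fixed x, y, z axes, in that order (R = Rz(yaw) Ry(pitch) Rx(roll)).
In Python, from bench import status, get_image, sign_off, cut_out, env gives the robot as it stands. The module is installed in compiled form; this text tells all that it offers.
- The arm moves only by the shell command python3 -m crank 'ROWS' [OPENING] [FORCE]. ROWS is JSON, a list of rows, each a list of 4 numbers: the shift along the tool's x, y, z in mm, then the turn about the tool's z in degrees. A call has 1 to 12 rows; each row is the pose to reach, as a shift and turn from the pose commanded when the call began, along the tool's axes at that moment; what a row does not reach only later rows make up. A row lasts 1/8 s, in which the tool goes at most 62.5 mm and 10.7 degrees, less where a joint would pass 70% of its speed; a pose out of reach is approached as far as the arm can. A call with a gripper value outside its range is refused whole. OPENING is the opening, from 0 (shut) to 1 (fully open), set as the call begins (- or left out, the last holds). The fingers move at their own pace and stop on an object; FORCE is the grip in N (left out, the last holds). Time passes only in rows, so rows that repeat a pose let the fingers close. It gives the time, the measured TCP pose, the force, the opening and the grip force at its end, in the units of the state.
- status.read_state(): the state, without advancing time (a new reading comes with each control period).
- get_image(name): name is "side" or "top" or "wrist"; returns a dict with "frame" (480x640x3 uint8, red, green, blue), "depth" (480x640 float32, m along the optical axis (not along the pixel's ray), 0 where there is no reading), "intrinsics" (3x3 intrinsics, pixels), "eye" and "orientation" of the camera in the world. Camera axes: x right, y up, looking along -z (the intrinsics and any distortion apply to the point x, -y, -z); pixel columns grow to the right and rows downward; lengths in m; the calibration is good to about 2 mm. A picture is of the moment at which its call begins.
- sign_off(): hands the job in; it is judged then, once.
Trained networks look in a picture, given as the dict that the camera call returned (one of the last four; its "shot" number tells which), for a name from the list of things; names that differ only in an ending like _2 or _b are one class to them, and where a whole thing is asked for, a point or a joint stands for the part that bears it (a point fixed in the world has none). Each returns a list of dicts, best first, with "confidence" (0 to 1); they miss things now and then, are a little off and sometimes report something else, mostly with a low value. They report only what shows in the picture. A call takes as long as a camera call. They do not tell look-alikes from the thing itself.
- cut_out(name, picture): "region" (480x640 bool, what is visible of it) and "extent" ([left, top, width, height] in pixels, round what is visible of it).
The state is a dict: "time": time; "qpos": joint angles; "dq": joint speeds; "joint_torque": joint torques, N m; "ee_pos": TCP position; "tcp_rot": TCP orientation; "force": force on the tool from outside, world axes, zero at the start; "ft_torque": the same for the moment, N m; "gripper_width": finger opening in m; "grasp_force": force on a finger pad.
Only numpy, scipy, OpenCV 4.12 (cv2) and the standard library are available. Lean on these libraries where they do the work, as an engineer would, in place of code of your own. Each camera call takes 0.05 s, during which the arm holds its last target. There are 200 camera calls.

## Working session

There is one attempt and no reset: what is moved stays moved. The work goes in short steps, Python scripts to look and compute and a shell command to move; the robot and the scene stay as the last step left them, time stands still between calls to the robot, and variables do not carry over. Pictures are saved under pics/ and viewed, at most 14 in all, crops included, and the job is handed in when it is done.

```bash
mkdir -p pics; cat > h.py <<'E'
import numpy as np, cv2
from scipy.spatial.transform import Rotation as R
from bench import status, get_image, sign_off, cut_out, env
def rot(o):
    o=np.array(o,float)
    return o if o.shape==(3,3) else R.from_euler('xyz',o,degrees=True).as_matrix()
def cloud(p):
    K=p["intrinsics"];d=p["depth"];v,u=np.mgrid[:480,:640]
    P=np.stack([(u-K[0][2])/K[0][0]*d,-(v-K[1][2])/K[1][1]*d,-d],-1)
    return P@rot(p["orientation"]).T+np.array(p["eye"])
def save(p,n): cv2.imwrite('pics/'+n,cv2.cvtColor(p["frame"],cv2.COLOR_RGB2BGR))
def rect(pts):
    (c,s,a)=cv2.minAreaRect((pts[:,:2]*1000).astype(np.float32))
    if s[0]<s[1]: s=(s[1],s[0]);a+=90
    return np.round(c,1),np.round(s,1),round((a+90)%180-90,1)
E
python3 - <<'E'
from h import *
p=get_image("top");save(p,"top0.png");C=cloud(p)
print({k:(p[k] if k!='frame' and k!='depth' else 0) for k in p})
for n in "vise knob set_bar next_bar tray brush knife spreader glue wipes discbox".split():
    for r in cut_out(n,p)[:3]:
        m=r["region"]&(p["depth"]>0);q=C[m]
        if len(q)<10: continue
        z=np.percentile(q[:,2],90);t=q[q[:,2]>z-.006] if n not in('tray',) else q
        print(n,round(r["confidence"],2),r["extent"],*rect(t),"ztop",round(z*1000,1))
s=status.read_state();print(s)
E
```

```text
{'frame': 0, 'depth': 0, 'intrinsics': array([[543.7727529 ,   0.        , 323.53217492],
       [  0.        , 543.7727529 , 239.280887  ],
       [  0.        ,   0.        ,   1.        ]]), 'eye': array([0.24876941, 0.01420876, 1.42290312]), 'orientation': array([ 11.4825414 ,   0.17203411, -97.42071252]), 'shot': 1}
vise 0.65 [281.1, 269.9, 55.9, 18.7] [433.6  36.7] [134.   19.9] 76.2 ztop 14.9
vise 0.61 [166.7, 243.6, 105.6, 56.4] [471.4 263.7] [249.8 100.2] -78.4 ztop 48.1
knob 0.86 [167.4, 250.3, 76.3, 47.4] [463.2 299.1] [182.2 100.2] -77.7 ztop 48.5
knob 0.42 [284.3, 270.9, 51.5, 17.4] [433.8  36.7] [134.   19.9] 75.6 ztop 14.9
set_bar 0.91 [232.1, 242.0, 33.0, 49.6] [482.8 187.9] [119.6  44.6] 12.3 ztop 59.8
set_bar 0.18 [166.4, 241.4, 104.7, 57.1] [465.7 263.7] [252.5 110.4] -77.7 ztop 48.3
next_bar 0.86 [233.4, 321.9, 22.6, 49.7] [288.4 212.2] [118.9  44.9] 6.2 ztop 34.3
next_bar 0.81 [155.8, 198.8, 36.4, 49.8] [623.4 372.5] [122.2  45.2] 25.4 ztop 33.5
next_bar 0.71 [407.2, 315.6, 42.1, 50.2] [ 241.9 -248.3] [120.   45.3] 21.2 ztop 34.0
tray 0.9 [367.2, 199.4, 90.8, 79.
[... 750 characters left out ...]
8] [104.1  84.9] 15.1 ztop 28.0
{'time': 0.6, 'qpos': array([ 5.47863870e+01,  1.48121805e+01,  8.79492781e+01, -1.05432727e-03,
        7.72345800e+01, -1.16191648e+01]), 'dq': array([ 0.07017254,  0.04579655, -0.03257731, -0.01306933, -0.01803756,
        0.07142478]), 'joint_torque': array([-1.08184975e-05, -4.36942506e+01, -2.84188288e+01,  7.19874934e-02,
        3.14741966e-02, -3.10773112e-05]), 'ee_pos': array([0.22012431, 0.50403   , 0.23569333]), 'tcp_rot': array([1.79996327e+02, 1.80506814e-03, 1.56405785e+02]), 'force': array([ 0.22463415, -0.09404395,  0.21380333]), 'ft_torque': array([0.00115374, 0.00922532, 0.02483986]), 'grasp_force': 0.0, 'gripper_width': 0.0931074067330907}
```

View pics/top0.png

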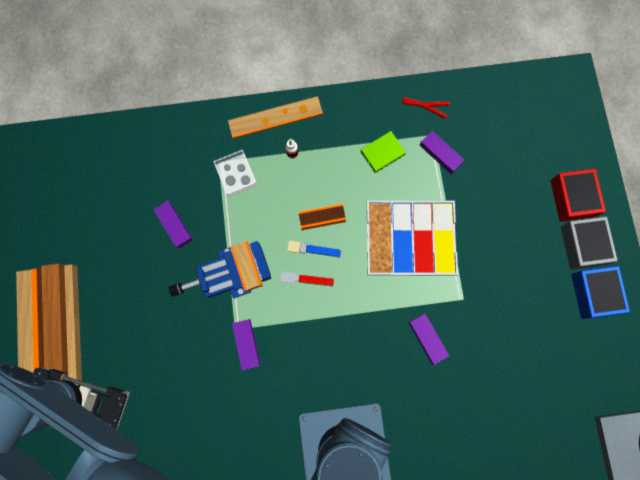

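Top view: light bar in the vise (248,266), vise knob (176,289). There are five bar-like things: a dark wood bar with orange strips (322,217), and purple ones at (172,224), (246,345), (429,339) and (442,151). The dark one fits next_bar. Brush (315,249) and knife (308,280) are out; no spreader is visible. I'll confirm in an enlarged crop.

```bash
cat > m.py <<'E'
from h import *
def hs(p): return cv2.cvtColor(p["frame"],cv2.COLOR_RGB2HSV).astype(int)
def big(m):
    n,l,st,_=cv2.connectedComponentsWithStats(m.astype(np.uint8));
    return l==1+np.argmax(st[1:,4]) if n>1 else m
def sub(m,x0,y0,x1,y1):
    k=np.zeros_like(m);k[y0:y1,x0:x1]=True;return m&k
E
python3 - <<'E'
from m import *
p=get_image("top");C=cloud(p);H=hs(p);h,s,v=H[...,0],H[...,1],H[...,2];Z=C[...,2]
cv2.imwrite('pics/crop1.png',cv2.resize(cv2.cvtColor(p["frame"][190:310,160:360],cv2.COLOR_RGB2BGR),(800,480),interpolation=cv2.INTER_CUBIC))
# bar by height in box
m=big(sub((Z>.024)&(Z<.045),295,200,350,232));print('next',*rect(C[m]),np.median(C[m],0))
for n,b in (('brush',(280,236,348,262)),('knife',(275,266,340,290))):
    m=big(sub((Z>.002)&(Z<.03)&~((h>50)&(h<85)),*b));print(n,*rect(C[m]),np.percentile(Z[m],[10,50,90]).round(4))
    mh=big(sub((s>150)&(((h>100)&(h<130)) if n=='brush' else ((h<10)|(h>170))),*b));print(' handle',*rect(C[mh]),np.median(C[mh],0).round(4))
m=big(sub((Z>.003)&(Z<.02),360,195,462,280));print('tray',*rect(C[m]))
for n,c in (('cork',(h>5)&(h<25)&(s>90)),('blue',(h>100)&(h<130)&(s>120)),('red',((h<5)|(h>172))&(s>120)),('yellow',(h>22)&(h<35)&(s>120)),('white',(s<40)&(v>190))):
    m=big(sub(c,364,198,460,280));print(n,*rect(C[m]),np.median(Z[m]).round(4),m.sum())
m=big(sub((v<60)&(Z>.01),165,275,190,300));print('knob',*rect(C[m]),np.percentile(C[m],[5,50,95],axis=0).round(4))
m=sub((Z>.038)&(Z<.05),190,240,275,305);print('visetop',*rect(C[m]))
E
```

```text
next [593.7 -21.7] [120.   46.2] -86.0 [ 0.5930025  -0.02098676  0.03042169]
brush [511.5  10.2] [142.3  31. ] 73.8 [0.0057 0.0104 0.0151]
 handle [388.3  20.4] [264.4  90.5] -16.3 [ 0.5039 -0.013   0.0121]
knife [435.3  37.6] [137.8  24.3] 76.6 [0.0042 0.0102 0.0154]
 handle [429.2  14.7] [89.8 19.2] 75.7 [0.429  0.0152 0.0119]
tray [ 513.2 -248.7] [268.6 229. ] 82.5
cork [ 416.8 -120.6] [417.9 105.2] -24.6 0.0048 1453
blue [ 372.5 -141. ] [385.3  95.9] -37.5 0.0048 800
red [ 469.6 -277.7] [114.3  50.8] -7.0 0.0047 770
yellow [ 354.8 -198.9] [460.1 122.4] -48.7 0.005 803
white [ 417.5 -136. ] [446.8  66.9] -33.2 0.0049 423
knob [446.3 377.2] [27.8 21.5] 11.4 [[0.4342 0.3666 0.0378]
 [0.4439 0.3764 0.0467]
 [0.4577 0.3872 0.053 ]]
visetop [473.2 238.3] [198.9 121.3] -78.0
```

View pics/crop1.png

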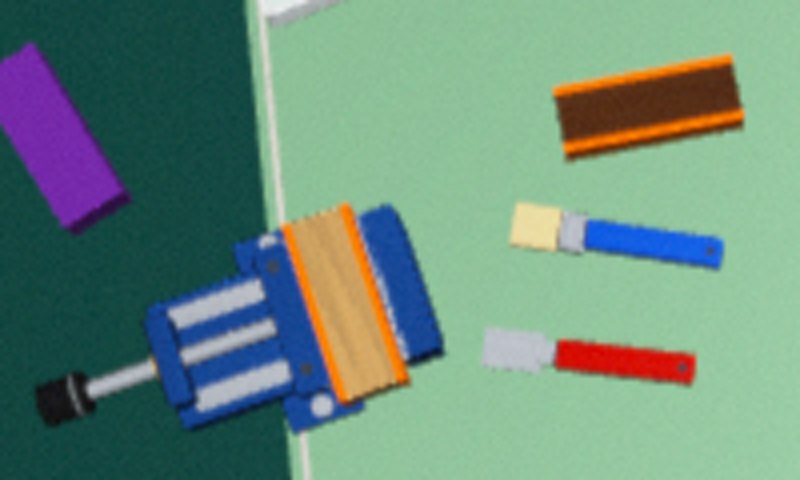

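Crop confirms it: next_bar is the dark brown bar with orange strips (648,107 in the crop, i.e. 322,217), and the purple block at its left is a look-alike. Both tool heads point to the left (+y). First move: to the knob.

```bash
cat > go.py <<'E'
import sys;from h import *
# args: x y z(tips, mm) yaw ; repeated as comma lists; prints rows relative to the current pose
s=status.read_state();M=rot(s["tcp_rot"]);p=np.array(s["ee_pos"])*1000;y0=s["tcp_rot"][2]
print('now',p.round(1),np.round(s["tcp_rot"],1),'w',round(s["gripper_width"],4),'F',round(s["grasp_force"],1),'j1 j6',s["qpos"][[0,5]].round(0),'t',s["time"])
for a in sys.argv[1:]:
    x,y,z,w=map(float,a.split(','));d=M.T@(np.array([x,y,z+17])-p)
    print(a,'->',d.round(1),'turn',round(-((w-y0+180)%360-180),1),'rows>=',int(np.ceil(np.linalg.norm(d)/62.5)))
E
python3 go.py 446.5,373,100,102.3 446.5,373,17,102.3
```

```text
now [220.1 504.  235.7] [180.    0.  156.4] w 0.0932 F 0.0 j1 j6 [ 55. -12.] t 0.65
446.5,373,100,102.3 -> [-259.9  -29.5  118.7] turn 54.1 rows>= 5
446.5,373,17,102.3 -> [-259.9  -29.5  201.7] turn 54.1 rows>= 6
```

```bash
python3 -m crank '[[-50,-6,20,10],[-105,-12,50,20],[-155,-18,80,30],[-210,-24,100,40],[-240,-28,115,50],[-260,-29.5,119,54.1],[-260,-29.5,119,54.1],[-260,-29.5,119,54.1]]' 0.6 30
python3 - <<'E'
from m import *
p=get_image("wrist");save(p,"w1.png");C=cloud(p)
H=hs(p);Z=C[...,2]
q=C[(H[...,2]<60)&(Z>.03)&(Z<.055)&(abs(C[...,0]-.4465)<.035)&(abs(C[...,1]-.373)<.035)]
print(len(q));print(*rect(q),q[:,2].max())
E
python3 go.py 446.5,373,17,102.3
```

```text
time: 1.65
ee_pos: [0.446, 0.3733, 0.1169]
tcp_rot: [-180.0, -0.0, 102.4]
force: [-0.2, -0.2, 0.6]
gripper_width: 0.0557
grasp_force: 0.0
1695
[448.1 374.3] [31.3 27. ] -78.1 0.05157205387831934
now [445.8 373.5 117. ] [180.   -0.  102.4] w 0.0558 F 0.0 j1 j6 [29. 17.] t 1.7
446.5,373,17,102.3 -> [-0.7  0.5 83. ] turn 0.1 rows>= 2
```

View pics/w1.png

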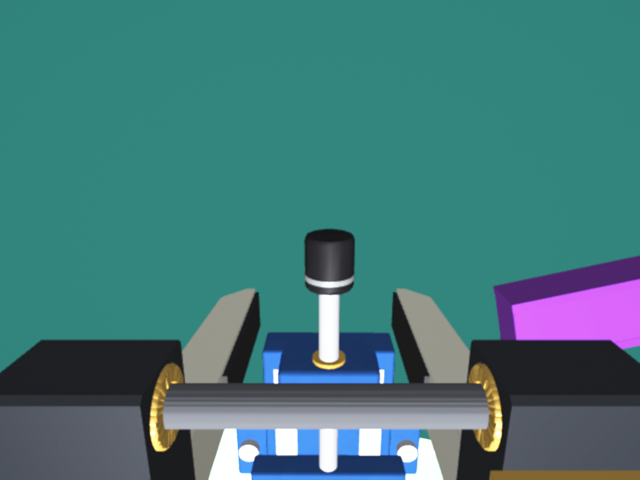

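Wrist view: knob at (330,260) lies midway between the fingers (250 and 400), above the rod. Descend, pinch and pull.

```bash
python3 -m crank '[[0.5,2.3,40,0],[0.5,2.3,82,0],[0.5,2.3,82,0]]'
python3 -m crank '[[0,0,0,0],[0,0,0,0],[0,0,0,0],[0,0,0,0],[0,0,0,0]]' 0.2 30
python3 -m crank '[[4,0,0,0],[10,0,0,0],[16,0,0,0],[22,0,0,0],[28,0,0,0],[34,0,0,0],[37,0,0,0],[37,0,0,0],[37,0,0,0],[37,0,0,0]]'
```

```text
time: 2.08
ee_pos: [0.4455, 0.3733, 0.0323]
tcp_rot: [-179.6, 0.1, 102.4]
force: [-0.0, -0.0, 0.0]
gripper_width: 0.0556
grasp_force: 0.0
time: 2.7
ee_pos: [0.448, 0.374, 0.0359]
tcp_rot: [-180.0, -0.0, 102.3]
force: [-3.5, -0.6, 6.0]
gripper_width: 0.0267
grasp_force: 30.0
time: 3.95
ee_pos: [0.4403, 0.4096, 0.0359]
tcp_rot: [-180.0, 0.0, 102.3]
force: [-4.3, -2.4, 7.0]
gripper_width: 0.0272
grasp_force: 30.0
```

```bash
python3 -m crank '[[0,0,0,0],[0,0,0,0],[0,0,0,0],[0,0,-40,0],[0,0,-90,0],[0,0,-140,0],[0,0,-140,0]]' 0.6
cat > see.py <<'E'
from m import *
p=get_image("top");C=cloud(p);H=hs(p);Z=C[...,2];h,s,v=H[...,0],H[...,1],H[...,2]
X,Y=C[...,0],C[...,1]
def at(n,x,y,r,z0,z1,extra=True):
    m=(np.hypot(X-x,Y-y)<r)&(Z>z0)&(Z<z1)&extra
    if m.sum()<8: print(n,'none');return
    q=C[big(m)];print(n,*rect(q),'z',np.median(q[:,2]).round(4),len(q))
E
cat > bars.py <<'E'
from see import *
at('light',.4828,.188,.09,.051,.066)
at('next',.593,-.021,.09,.022,.045)
for n,k in(('brush',(h>100)&(h<130)&(s>150)),('knife',((h<10)|(h>170))&(s>150))):
    m=big(k&(X>.3)&(X<.7)&(Y>-.115)&(Y<.13)&(Z<.03));q=C[m];print(n,'handle',*rect(q),q[:,2].round(3).mean(),len(q))
save(p,'last.png')
E
python3 bars.py; python3 go.py 482.8,187.9,90,12.3
```

```text
time: 4.82
ee_pos: [0.4433, 0.4117, 0.1796]
tcp_rot: [179.5, -0.2, 102.3]
force: [-0.6, -0.1, -0.7]
gripper_width: 0.0561
grasp_force: 0.0
light [483.8 188.2] [121.1  45.2] 12.4 z 0.0562 793
next [593.7 -21.5] [120.1  46.8] -86.7 z 0.0299 768
brush handle [504.8 -13.7] [90.5 23.2] 73.8 0.012012096774193551 248
knife handle [429.2  14.9] [90.2 19.4] 75.9 0.012146938775510206 245
now [441.9 410.8 176.7] [ 1.798e+02 -1.000e-01  1.023e+02] w 0.0554 F 0.0 j1 j6 [32. 20.] t 4.875
482.8,187.9,90,12.3 -> [-226.6   -7.8   69.3] turn 90.0 rows>= 4
```

View pics/last.png

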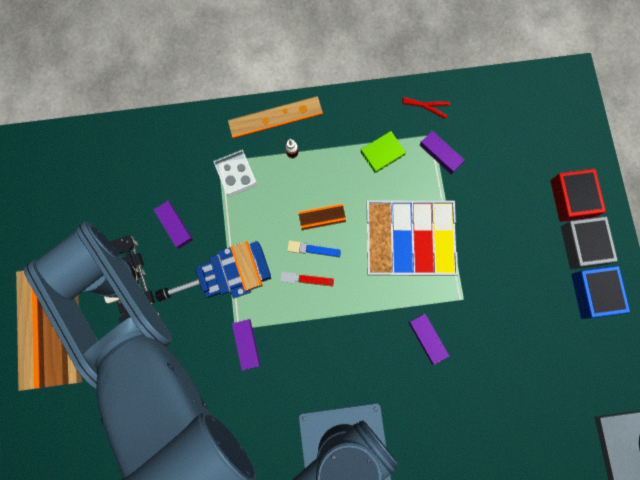

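The knob now sits at (157,295), the jaw is drawn open, and the bar remains at (248,266). Go to the light bar.

```bash
python3 -m crank '[[-25,-1,0,10],[-50,-2,10,20],[-75,-3,20,30],[-100,-4,30,40],[-130,-5,40,50],[-155,-6,50,60],[-180,-7,60,70],[-205,-7.5,69,80],[-227,-7,69,90],[-227,-7,69,90],[-227,-7,69,90]]' 0.75
python3 go.py 483.4,188,47,12.4
```

```text
time: 6.25
ee_pos: [0.4816, 0.187, 0.1047]
tcp_rot: [-180.0, 0.1, 12.4]
force: [1.3, 0.7, 0.3]
gripper_width: 0.0697
grasp_force: 0.0
now [481.6 187.  104.7] [-1.80e+02  1.00e-01  1.24e+01] w 0.0697 F 0.0 j1 j6 [ 9. 86.] t 6.25
483.4,188,47,12.4 -> [ 2.1 -0.6 40.7] turn 0.0 rows>= 1
```

```bash
python3 -m crank '[[2,-0.5,20,0],[2,-0.5,41,0],[2,-0.5,41,0],[2,-0.5,41,0]]'
python3 -m crank '[[0,0,0,0],[0,0,0,0],[0,0,0,0],[0,0,0,0],[0,0,0,0]]' 0.3 30
python3 -m crank '[[0,0,-15,0],[0,0,-40,0],[0,0,-70,0],[0,0,-100,0],[0,0,-100,0]]'
python3 go.py 520.3,-167.1,70,-7.6 520.3,-167.1,27,-7.6
```

```text
time: 6.75
ee_pos: [0.4843, 0.1883, 0.0651]
tcp_rot: [-180.0, -0.0, 12.4]
force: [-0.4, -0.2, -0.4]
gripper_width: 0.0695
grasp_force: 0.0
time: 7.38
ee_pos: [0.4844, 0.1877, 0.065]
tcp_rot: [180.0, -0.0, 12.3]
force: [-0.4, -0.6, 3.9]
gripper_width: 0.0438
grasp_force: 30.0
time: 8.0
ee_pos: [0.4859, 0.188, 0.1674]
tcp_rot: [180.0, -0.3, 12.3]
force: [-1.2, -0.3, -1.5]
gripper_width: 0.0434
grasp_force: 30.0
now [485.9 188.  167.4] [180.   -0.3  12.3] w 0.0434 F 30.0 j1 j6 [ 9. 87.] t 8.0
520.3,-167.1,70,-7.6 -> [-42.6 354.2  80.3] turn 19.9 rows>= 6
520.3,-167.1,27,-7.6 -> [-42.8 354.2 123.3] turn 19.9 rows>= 7
```

```bash
python3 -m crank '[[-4,40,0,3],[-9,85,0,6],[-15,130,0,9],[-21,175,0,12],[-27,220,10,15],[-33,265,30,18],[-38,310,50,20],[-42,340,70,20],[-43,354,80,20],[-43,354,80,20],[-43,354,80,20],[-43,354,80,20]]'
python3 go.py 520.3,-167.1,27,-7.6
python3 - <<'E'
from m import *
p=get_image("wrist");save(p,"w2.png")
E
```

```text
time: 9.5
ee_pos: [0.518, -0.1663, 0.0854]
tcp_rot: [180.0, -0.1, -7.6]
force: [0.3, -0.3, -1.6]
gripper_width: 0.0432
grasp_force: 30.0
now [ 518.  -166.3   85.4] [ 1.8e+02 -1.0e-01 -7.6e+00] w 0.0432 F 30.0 j1 j6 [-30.  68.] t 9.5
520.3,-167.1,27,-7.6 -> [ 2.3  0.5 41.4] turn -0.0 rows>= 1
```

View pics/w2.png

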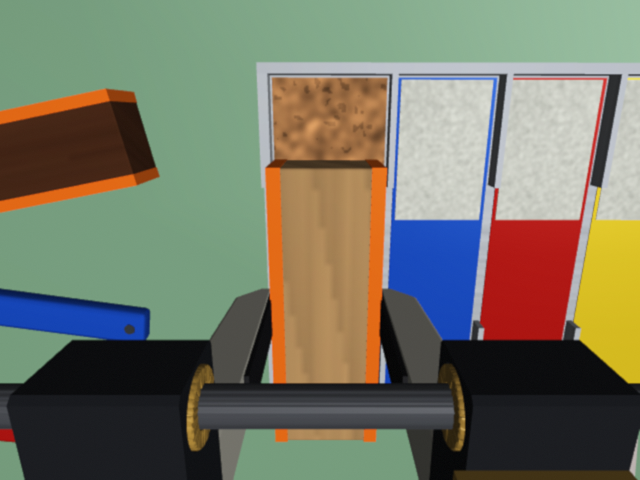

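Wrist view: the bar (265–388 px wide) hangs centred and parallel over the cork slot (270–388). Lower and release.

```bash
python3 -m crank '[[2,0.5,20,0],[2,0.5,32,0],[2,0.5,40,0],[2,0.5,41,0],[2,0.5,41,0]]'
python3 -m crank '[[0,0,0,0],[0,0,0,0],[0,0,0,0],[0,0,0,0]]' 0.62
python3 -m crank '[[0,0,-30,0],[0,0,-80,0],[0,0,-80,0]]'
python3 - <<'E'
from see import *
at('light',.5203,-.167,.09,.026,.045)
at('next',.593,-.021,.09,.022,.045)
E
python3 go.py 593.5,-21.6,60,94
```

```text
time: 10.18
ee_pos: [0.5198, -0.1682, 0.0439]
tcp_rot: [180.0, -0.0, -7.7]
force: [-0.3, -0.4, -1.7]
gripper_width: 0.0436
grasp_force: 30.0
time: 10.68
ee_pos: [0.5196, -0.1681, 0.0438]
tcp_rot: [180.0, -0.0, -7.7]
force: [0.4, -0.2, 0.6]
gripper_width: 0.0574
grasp_force: 0.0
time: 11.05
ee_pos: [0.5221, -0.1695, 0.1277]
tcp_rot: [179.8, -0.4, -7.7]
force: [0.6, -0.1, 1.1]
gripper_width: 0.0574
grasp_force: 0.0
light [ 516.  -167.6] [42.3 22.9] 82.7 z 0.0344 95
next [594.  -21.5] [120.3  46.4] -86.8 z 0.0301 771
now [ 520.8 -168.7  125.5] [179.9  -0.2  -7.7] w 0.0576 F 0.0 j1 j6 [-30.  68.] t 11.1
593.5,-21.6,60,94 -> [  52.2 -155.6   48.4] turn -101.7 rows>= 3
```

```bash
python3 -m crank '[[5,-15,0,-10.5],[10,-31,5,-21],[16,-46,10,-31.5],[21,-62,15,-42],[26,-78,20,-52.5],[31,-93,25,-63],[36,-109,30,-73.5],[42,-124,36,-84],[47,-140,42,-94],[52,-155.6,48,-101.3],[52,-155.6,48,-101.3],[52,-155.6,48,-101.3]]' 0.75
python3 - <<'E'
from see import *
at('light',.5203,-.167,.09,.026,.045)
q=get_image("wrist");save(q,"w3.png")
E
python3 go.py 593.7,-21.6,20,93.6
```

```text
time: 12.6
ee_pos: [0.5912, -0.0211, 0.0749]
tcp_rot: [-179.9, -0.0, 93.5]
force: [-0.5, -0.3, 0.5]
gripper_width: 0.0697
grasp_force: 0.0
light [ 519.1 -166.9] [120.6  45.1] -8.6 z 0.0342 769
now [591.6 -21.4  75.5] [-180.     0.    93.5] w 0.0695 F 0.0 j1 j6 [-13. -16.] t 12.7
593.7,-21.6,20,93.6 -> [-0.3  2.1 38.5] turn -0.1 rows>= 1
```

View pics/w3.png

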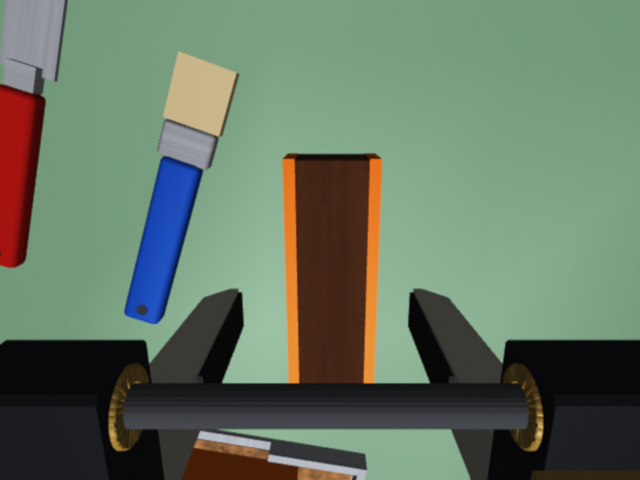

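Wrist view: dark bar (285–380 px) is centred between the fingers, aligned. Light bar lies in the cork slot at height 34 mm. Grasp the dark bar.

```bash
python3 -m crank '[[0,2,20,0],[0,2,38.5,0],[0,2,38.5,0],[0,2,38.5,0]]'
python3 -m crank '[[0,0,0,0],[0,0,0,0],[0,0,0,0],[0,0,0,0],[0,0,0,0]]' 0.3 30
python3 -m crank '[[0,0,-20,0],[0,0,-60,0],[0,0,-100,0],[0,0,-100,0],[0,0,-100,0]]'
python3 go.py 482.5,191,95,12.3 482.5,191,47.5,12.3
```

```text
time: 13.2
ee_pos: [0.5943, -0.0212, 0.0379]
tcp_rot: [179.9, 0.0, 93.6]
force: [0.9, -0.5, -0.3]
gripper_width: 0.0694
grasp_force: 0.0
time: 13.82
ee_pos: [0.5941, -0.0208, 0.0375]
tcp_rot: [180.0, 0.0, 93.6]
force: [-0.0, 0.6, 3.7]
gripper_width: 0.0432
grasp_force: 30.0
time: 14.45
ee_pos: [0.5932, -0.0206, 0.1361]
tcp_rot: [-179.9, -0.0, 93.6]
force: [0.6, 0.4, -1.1]
gripper_width: 0.0436
grasp_force: 30.0
now [593.2 -20.6 136.1] [-179.9   -0.    93.6] w 0.0436 F 30.0 j1 j6 [-13. -16.] t 14.45
482.5,191,95,12.3 -> [218.1 -97.1  24.4] turn 81.3 rows>= 4
482.5,191,47.5,12.3 -> [218.1 -97.   71.9] turn 81.3 rows>= 4
```

```bash
python3 -m crank '[[24,-11,0,9],[48,-22,0,18],[73,-33,0,27],[97,-44,0,36],[121,-55,0,45],[145,-66,5,54],[170,-77,10,63],[194,-88,18,72],[218,-97,24,81.3],[218,-97,24,81.3],[218,-97,24,81.3],[218,-97,24,81.3]]'
python3 - <<'E'
from m import *
q=get_image("wrist");save(q,"w4.png")
E
python3 go.py 483,190.8,47,12.3
```

```text
time: 15.95
ee_pos: [0.4838, 0.19, 0.113]
tcp_rot: [180.0, 0.0, 12.3]
force: [0.6, -0.7, -1.2]
gripper_width: 0.0436
grasp_force: 30.0
now [483.9 190.  113.1] [180.   -0.   12.3] w 0.0436 F 30.0 j1 j6 [ 9. 87.] t 16.0
483,190.8,47,12.3 -> [-0.7 -1.  49.1] turn 0.0 rows>= 1
```

View pics/w4.png

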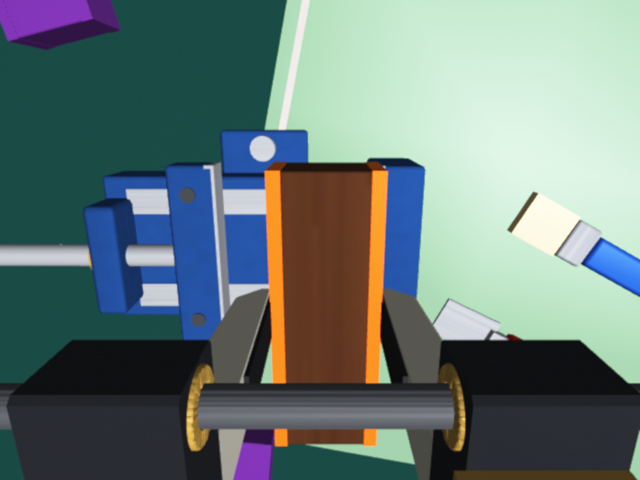

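Wrist view: bar held above the bed between the moving jaw (195 px) and fixed jaw (400 px), parallel to both. Lower, release.

```bash
python3 -m crank '[[-0.5,-1,20,0],[-0.5,-1,38,0],[-0.5,-1,47,0],[-0.5,-1,49,0],[-0.5,-1,49,0],[-0.5,-1,49,0]]'
python3 -m crank '[[0,0,0,0],[0,0,0,0],[0,0,0,0],[0,0,0,0]]' 0.62
python3 -m crank '[[0,0,-30,0],[0,0,-80,0],[0,0,-120,0],[0,0,-120,0]]' 0.6
python3 go.py 440.3,409.6,70,102.3
```

```text
time: 16.75
ee_pos: [0.4832, 0.1917, 0.0648]
tcp_rot: [180.0, -0.1, 12.3]
force: [0.2, -0.3, -2.0]
gripper_width: 0.0435
grasp_force: 30.0
time: 17.25
ee_pos: [0.4827, 0.1916, 0.0642]
tcp_rot: [180.0, -0.0, 12.3]
force: [-0.4, 1.2, 0.5]
gripper_width: 0.0576
grasp_force: 0.0
time: 17.75
ee_pos: [0.4849, 0.192, 0.1877]
tcp_rot: [180.0, -0.4, 12.3]
force: [0.1, 0.4, -0.8]
gripper_width: 0.056
grasp_force: 0.0
now [484.9 192.  187.7] [180.   -0.4  12.3] w 0.056 F 0.0 j1 j6 [ 9. 87.] t 17.75
440.3,409.6,70,102.3 -> [   2.  -222.1  100.6] turn -90.0 rows>= 4
```

```bash
python3 -m crank '[[0,-25,0,-10],[0,-50,0,-20],[1,-75,0,-30],[1,-100,0,-40],[1,-125,10,-50],[1,-150,25,-60],[2,-175,50,-70],[2,-200,75,-80],[2,-222,98,-90],[2,-222,98,-90],[2,-222,98,-90],[2,-222,98,-90]]' 0.6
python3 - <<'E'
from see import *
at('dark',.4825,.191,.09,.051,.066)
at('knob',.4403,.4096,.03,.03,.06,v<60)
E
python3 go.py 440.3,409.6,19,102.3
```

```text
time: 19.25
ee_pos: [0.4381, 0.4085, 0.087]
tcp_rot: [179.9, -0.0, 102.2]
force: [-0.3, -0.1, -0.9]
gripper_width: 0.056
grasp_force: 0.0
dark [481.9 191.7] [121.6  45.2] 12.3 z 0.0561 802
knob [442.7 396.5] [27.3  9.5] 8.1 z 0.0451 33
now [438.2 408.5  87.1] [179.9  -0.  102.2] w 0.0557 F 0.0 j1 j6 [32. 20.] t 19.3
440.3,409.6,19,102.3 -> [ 0.6  2.3 51.1] turn -0.1 rows>= 1
```

```bash
python3 -m crank '[[0.6,2.3,30,0],[0.6,2.3,51,0],[0.6,2.3,51,0],[0.6,2.3,51,0]]'
python3 -m crank '[[0,0,0,0],[0,0,0,0],[0,0,0,0],[0,0,0,0],[0,0,0,0]]' 0.2 30
python3 -m crank '[[-5,0,0,0],[-11,0,0,0],[-17,0,0,0],[-23,0,0,0],[-28,0,0,0],[-31,0,0,0],[-34,0,0,0],[-35,0,0,0],[-35,0,0,0],[-35,0,0,0]]'
python3 -m crank '[[-0.5,0,0,0],[-1,0,0,0],[-1.5,0,0,0],[-1.5,0,0,0]]'
```

```text
time: 19.8
ee_pos: [0.4403, 0.4101, 0.0364]
tcp_rot: [179.9, -0.0, 102.3]
force: [-0.1, -0.4, -0.5]
gripper_width: 0.0558
grasp_force: 0.0
time: 20.42
ee_pos: [0.4401, 0.4103, 0.0355]
tcp_rot: [179.9, -0.0, 102.3]
force: [2.5, 1.4, 1.9]
gripper_width: 0.0274
grasp_force: 30.0
time: 21.68
ee_pos: [0.4475, 0.3762, 0.0355]
tcp_rot: [179.9, -0.0, 102.3]
force: [2.2, 4.1, 1.9]
gripper_width: 0.0273
grasp_force: 30.0
time: 22.18
ee_pos: [0.4478, 0.3749, 0.0355]
tcp_rot: [179.9, -0.0, 102.3]
force: [1.6, 4.7, 1.6]
gripper_width: 0.0274
grasp_force: 30.0
```

```bash
python3 -m crank '[[-0.5,0,0,0],[-1,0,0,0],[-1,0,0,0]]'; python3 -m crank '[[-0.5,0,0,0],[-1,0,0,0],[-1,0,0,0]]'
```

```text
time: 22.55
ee_pos: [0.448, 0.374, 0.0355]
tcp_rot: [179.9, -0.1, 102.3]
force: [1.7, 5.1, 2.1]
gripper_width: 0.0274
grasp_force: 30.0
time: 22.92
ee_pos: [0.4479, 0.3739, 0.0355]
tcp_rot: [179.9, -0.1, 102.3]
force: [1.0, 9.7, 0.8]
gripper_width: 0.027
grasp_force: 30.0
```

Force rose and motion stopped: home. Push a touch firmer, release, retreat, and look.

```bash
python3 -m crank '[[-0.5,0,0,0],[-1,0,0,0],[-1,0,0,0]]'; python3 -m crank '[[0,0,0,0],[0,0,0,0],[0,0,0,0],[0,0,0,0],[0,0,-40,0],[0,0,-100,0],[0,0,-140,0],[0,0,-140,0]]' 0.6
python3 - <<'E'
from see import *
at('dark',.4825,.191,.09,.051,.066)
m=(np.hypot(X-.475,Y-.225)<.13)&(Z>.038)&(Z<.05)&(h>100)&(h<130)&(s>100)
u=np.array([.213,-.977]);d=(C[m][:,:2]-[.475,.225])@u;print(np.histogram(d,bins=np.arange(-.1,.1,.005)))
for n,k in(('brush',(h>100)&(h<130)&(s>150)),('knife',((h<10)|(h>170))&(s>150))):
    mm=big(k&(X>.3)&(X<.7)&(Y>-.115)&(Y<.13)&(Z<.03));q=C[mm];print(n,'handle',*rect(q),q[:,2].mean().round(4),len(q))
cv2.imwrite('pics/c5.png',cv2.resize(cv2.cvtColor(p["frame"][190:310,160:360],cv2.COLOR_RGB2BGR),(800,480),interpolation=cv2.INTER_CUBIC))
E
python3 go.py
```

```text
time: 23.3
ee_pos: [0.448, 0.3739, 0.0356]
tcp_rot: [179.9, -0.2, 102.3]
force: [0.8, 12.2, 0.4]
gripper_width: 0.0271
grasp_force: 30.0
time: 24.3
ee_pos: [0.4499, 0.3724, 0.1792]
tcp_rot: [179.6, -0.1, 102.3]
force: [1.2, 0.2, -0.4]
gripper_width: 0.0562
grasp_force: 0.0
dark [483.  187.6] [120.5  44.5] 12.1 z 0.0562 791
(array([ 0,  0, 10, 19, 20, 31,  1,  0,  0,  0,  0,  0,  0,  1,  0,  0,  0,
        0, 47, 73, 67, 68, 60,  0,  0,  1,  0,  0,  0,  0,  0,  0, 12, 69,
       72, 71, 72, 19,  0]), array([-1.00000000e-01, -9.50000000e-02, -9.00000000e-02, -8.50000000e-02,
       -8.00000000e-02, -7.50000000e-02, -7.00000000e-02, -6.50000000e-02,
       -6.00000000e-02, -5.50000000e-02, -5.00000000e-02, -4.50000000e-02,
       -4.00000000e-02, -3.50000000e-02, -3.00000000e-02, -2.50000000e-02,
       -2.00000000e-02, -1.50000000e-02, -1.00000000e-02, -5.00000000e-03,
        8.32667268e-17,  5.00000000e-03,  1.00000000e-02,  1.50000000e-02,
        2.00000000e-02,  2.50000000e-02,  3.00000000e-02,  3.50000000e-02,
        4.00000000e-02,  4.50000000e-02,  5.00000000e-02,  5.50000000e-02,
        6.00000000e-02,  6.50000000e-02,  7.00000000e-02,  7.50000000e-02,
        8.00000000e-02,  8.50000000e-02,  9.00000000e-02,  9.50000000e-02]))
brush handle [504.7 -13.7] [90.3 21.1] 73.6 0.0119 248
knife handle [429.2  14.7] [89.9 19.6] 76.0 0.0121 245
now [448.6 371.6 176.6] [179.8  -0.  102.3] w 0.0553 F 0.0 j1 j6 [29. 16.] t 24.35
```

View pics/c5.png

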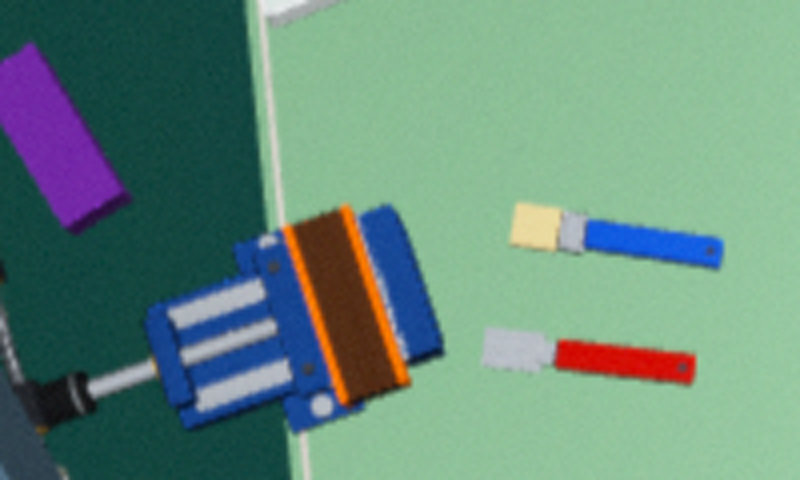

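Dark bar is clamped at the same place as the light bar was (centre 350,305 in the crop); tools unmoved. Next, the brush.

```bash
python3 go.py 510.6,6.5,70,73.7
```

```text
now [448.6 371.6 176.6] [179.8  -0.  102.3] w 0.0553 F 0.0 j1 j6 [29. 16.] t 24.35
510.6,6.5,70,73.7 -> [-370.   -17.5   89.3] turn 28.6 rows>= 7
```

```bash
python3 -m crank '[[-45,-2,0,4],[-90,-4,0,8],[-135,-6,0,12],[-180,-9,0,16],[-225,-11,10,20],[-270,-13,30,24],[-315,-15,55,28],[-350,-17,80,28.6],[-370,-17.5,88,28.6],[-370,-17.5,88,28.6],[-370,-17.5,88,28.6],[-370,-17.5,88,28.6]]' 0.48
python3 - <<'E'
from m import *
q=get_image("wrist");save(q,"w6.png");C=cloud(q);H=hs(q);h,s=H[...,0],H[...,1]
m=big((h>100)&(h<130)&(s>150)&(C[...,2]>.008)&(C[...,2]<.016)&(C[...,0]<.6)&(C[...,1]<.06)&(C[...,1]>-.1));print(*rect(C[m]),m.sum())
E
python3 go.py 510.6,6.5,3,73.7
```

```text
time: 25.85
ee_pos: [0.5099, 0.0073, 0.0879]
tcp_rot: [179.9, -0.0, 73.8]
force: [0.5, 0.6, -0.5]
gripper_width: 0.0445
grasp_force: 0.0
[504.6 -12.7] [91.  19.2] 74.1 4884
now [509.9   7.3  87.9] [179.9  -0.   73.8] w 0.0446 F 0.0 j1 j6 [-12.   4.] t 25.9
510.6,6.5,3,73.7 -> [-0.5  0.8 67.9] turn 0.1 rows>= 2
```

View pics/w6.png

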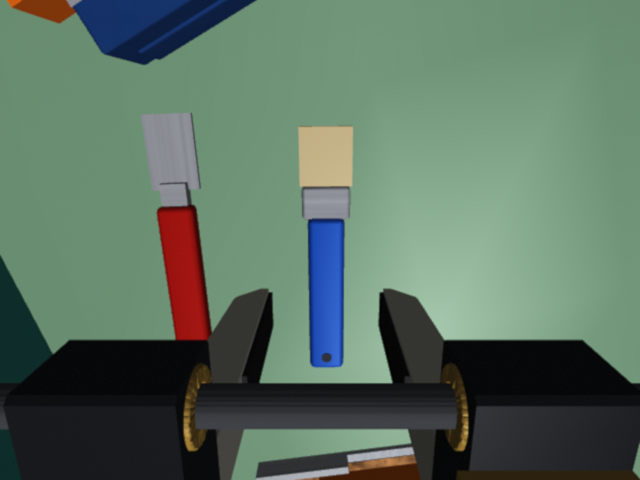

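Wrist view: brush (326 px) lies between the fingers (270–380), aligned. Descend and grasp.

```bash
python3 -m crank '[[0,0.8,40,0],[0,0.8,62,0],[0,0.8,67,0],[0,0.8,67,0],[0,0.8,67,0]]'
python3 -m crank '[[0,0,0,0],[0,0,0,0],[0,0,0,0],[0,0,0,0]]' 0.1 25
python3 -m crank '[[0,0,-20,0],[0,0,-55,0],[0,0,-85,0],[0,0,-85,0],[0,0,-85,0]]'
python3 go.py 513.5,-226.5,50,-7.6
```

```text
time: 26.52
ee_pos: [0.5113, 0.006, 0.0213]
tcp_rot: [179.9, -0.0, 73.7]
force: [0.1, 0.2, -0.3]
gripper_width: 0.0445
grasp_force: 0.0
time: 27.02
ee_pos: [0.5105, 0.0059, 0.0204]
tcp_rot: [180.0, 0.0, 73.7]
force: [-1.3, 0.3, 2.7]
gripper_width: 0.0195
grasp_force: 25.0
time: 27.65
ee_pos: [0.5098, 0.0061, 0.1043]
tcp_rot: [-179.9, 0.0, 73.7]
force: [0.4, 0.4, -0.5]
gripper_width: 0.0195
grasp_force: 25.0
now [509.8   6.1 104.3] [-179.9    0.    73.7] w 0.0195 F 25.0 j1 j6 [-12.   4.] t 27.65
513.5,-226.5,50,-7.6 -> [-222.2   68.9   37.2] turn 81.3 rows>= 4
```

```bash
python3 -m crank '[[-24,8,0,9],[-49,15,0,18],[-74,23,0,27],[-98,31,0,36],[-123,38,0,45],[-148,46,0,54],[-172,54,0,63],[-197,61,5,72],[-222,69,20,81.3],[-222,69,36,81.3],[-222,69,36,81.3],[-222,69,36,81.3]]'
python3 - <<'E'
from m import *
q=get_image("wrist");save(q,"w7.png")
E
python3 go.py 513.5,-226.5,8,-7.6
```

```text
time: 29.15
ee_pos: [0.5141, -0.2254, 0.0688]
tcp_rot: [-180.0, 0.1, -7.5]
force: [0.6, 0.6, 0.2]
gripper_width: 0.0196
grasp_force: 25.0
now [ 514.5 -225.6   69.3] [-180.     0.    -7.5] w 0.0196 F 25.0 j1 j6 [-35.  62.] t 29.2
513.5,-226.5,8,-7.6 -> [-0.9  1.  44.3] turn 0.1 rows>= 1
```

View pics/w7.png

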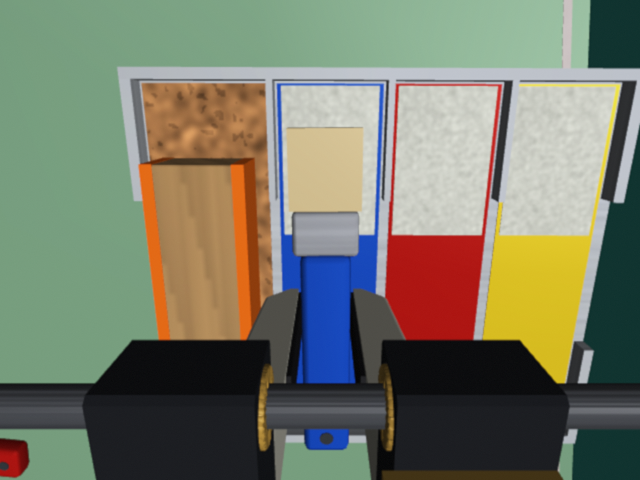

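Wrist view: brush head (325) is centred over the blue slot's strip (278–382). Lower and release.

```bash
python3 -m crank '[[-1,1,20,0],[-1,1,35,0],[-1,1,43,0],[-1,1,44,0],[-1,1,44,0]]'
python3 -m crank '[[0,0,0,0],[0,0,0,0],[0,0,0,0]]' 0.33
python3 -m crank '[[0,0,-30,0],[0,0,-80,0],[0,0,-120,0],[0,0,-120,0]]'
python3 go.py 434.3,35.1,70,76
```

```text
time: 29.82
ee_pos: [0.5135, -0.2275, 0.0255]
tcp_rot: [180.0, -0.0, -7.6]
force: [0.2, -0.9, -0.6]
gripper_width: 0.0198
grasp_force: 25.0
time: 30.2
ee_pos: [0.5134, -0.2275, 0.0254]
tcp_rot: [180.0, -0.0, -7.6]
force: [0.6, -0.3, -0.4]
gripper_width: 0.0311
grasp_force: 0.0
time: 30.7
ee_pos: [0.5153, -0.2287, 0.149]
tcp_rot: [179.8, -0.4, -7.6]
force: [0.3, 0.3, -1.5]
gripper_width: 0.0307
grasp_force: 0.0
now [ 515.3 -228.7  149. ] [179.8  -0.4  -7.6] w 0.0307 F 0.0 j1 j6 [-35.  62.] t 30.7
434.3,35.1,70,76 -> [-115.5 -251.    60.3] turn -83.6 rows>= 5
```

```bash
python3 -m crank '[[-12,-26,0,-9],[-24,-52,0,-18],[-36,-78,0,-27],[-48,-104,0,-36],[-60,-130,0,-45],[-72,-156,10,-54],[-84,-182,20,-63],[-96,-208,35,-72],[-108,-234,50,-80],[-115,-251,60,-83.6],[-115,-251,60,-83.6],[-115,-251,60,-83.6]]' 0.48
python3 - <<'E'
from see import *
at('light',.5203,-.167,.07,.026,.045)
at('brush',.50,-.225,.1,.0085,.03,(abs(X*.132+Y*.991-(.5125*.132-.2264*.991))<.022))
q=get_image("wrist");save(q,"w8.png");C=cloud(q);H=hs(q);h,s=H[...,0],H[...,1]
m=big(((h<10)|(h>170))&(s>150)&(C[...,2]>.008)&(C[...,2]<.016)&(C[...,1]>-.1));print(*rect(C[m]),m.sum())
E
python3 go.py 434.3,35.1,3,76
```

```text
time: 32.2
ee_pos: [0.4327, 0.0362, 0.0851]
tcp_rot: [180.0, 0.0, 75.9]
force: [0.3, 0.2, 0.4]
gripper_width: 0.0446
grasp_force: 0.0
light [ 519.1 -167.3] [119.9  44.8] -8.5 z 0.0343 773
brush [ 517.1 -226.3] [139.6  32.5] -9.2 z 0.0148 443
[429.4  16.1] [91.3 19. ] 76.0 4933
now [433.1  35.9  85.5] [179.9   0.   75.9] w 0.0448 F 0.0 j1 j6 [-10.   4.] t 32.3
434.3,35.1,3,76 -> [-0.5  1.3 65.5] turn -0.1 rows>= 2
```

View pics/w8.png

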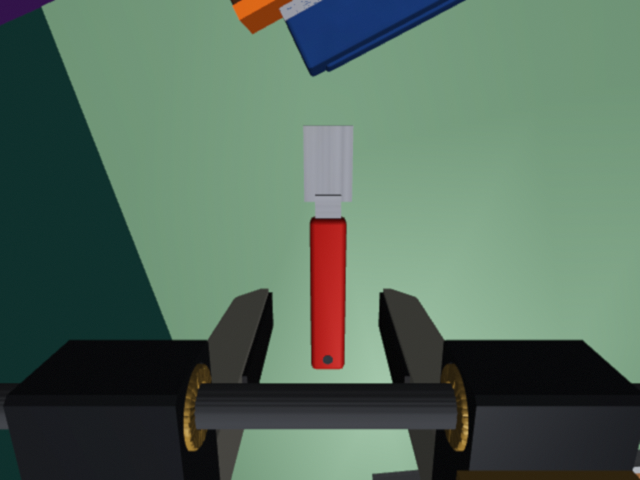

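Brush is in the blue slot. Wrist view: the knife (328 px) lies centred between the fingers (272–380). Grasp it.

```bash
python3 -m crank '[[0,1.2,40,0],[0,1.2,60,0],[0,1.2,65,0],[0,1.2,65,0],[0,1.2,65,0]]'
python3 -m crank '[[0,0,0,0],[0,0,0,0],[0,0,0,0],[0,0,0,0]]' 0.1 25
python3 -m crank '[[0,0,-20,0],[0,0,-55,0],[0,0,-85,0],[0,0,-85,0],[0,0,-85,0]]'
python3 go.py 507,-282,50,-7.6
```

```text
time: 32.92
ee_pos: [0.4345, 0.0361, 0.021]
tcp_rot: [179.9, -0.0, 76.0]
force: [-0.2, -0.4, 0.2]
gripper_width: 0.0446
grasp_force: 0.0
time: 33.42
ee_pos: [0.4338, 0.0364, 0.0204]
tcp_rot: [180.0, -0.0, 76.0]
force: [0.5, -0.1, 3.4]
gripper_width: 0.0195
grasp_force: 25.0
time: 34.05
ee_pos: [0.4329, 0.0365, 0.1044]
tcp_rot: [-179.9, 0.0, 76.0]
force: [-0.5, -0.9, -1.6]
gripper_width: 0.0194
grasp_force: 25.0
now [432.9  36.5 104.4] [-179.9    0.    76. ] w 0.0194 F 25.0 j1 j6 [-10.   4.] t 34.05
507,-282,50,-7.6 -> [-291.1  148.9   37.3] turn 83.6 rows>= 6
```

```bash
python3 -m crank '[[-32,16,0,9],[-65,33,0,18],[-97,49,0,27],[-129,66,0,36],[-162,83,0,45],[-194,99,0,54],[-226,116,0,63],[-259,132,5,72],[-280,145,20,80],[-291,149,36,83.6],[-291,149,36,83.6],[-291,149,36,83.6]]'
python3 - <<'E'
from m import *
q=get_image("wrist");save(q,"w9.png")
E
python3 go.py 507,-282,8,-7.6
```

```text
time: 35.55
ee_pos: [0.5073, -0.2812, 0.0684]
tcp_rot: [-179.9, 0.1, -7.5]
force: [0.2, 1.1, -1.6]
gripper_width: 0.0199
grasp_force: 25.0
now [ 507.6 -281.3   69. ] [-180.     0.    -7.5] w 0.0197 F 25.0 j1 j6 [-40.  58.] t 35.6
507,-282,8,-7.6 -> [-0.5  0.8 44. ] turn 0.1 rows>= 1
```

View pics/w9.png

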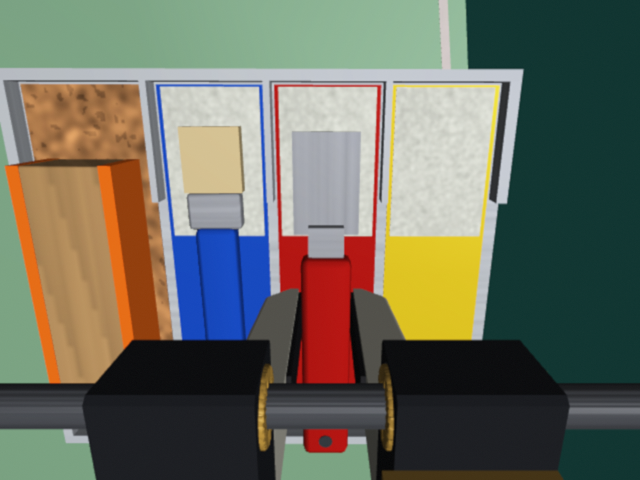

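Wrist view: knife (326) is centred over the red slot (275–382); the brush lies on its strip at (211,160). Lower, release, retreat to a clear spot and inspect all.

```bash
python3 -m crank '[[-0.5,0.8,20,0],[-0.5,0.8,35,0],[-0.5,0.8,43,0],[-0.5,0.8,44,0],[-0.5,0.8,44,0]]'
python3 -m crank '[[0,0,0,0],[0,0,0,0],[0,0,0,0]]' 0.33
python3 -m crank '[[0,0,-30,0],[0,0,-80,0],[-30,0,-130,0],[-90,0,-150,0],[-150,0,-160,0],[-180,0,-160,0],[-180,0,-160,0],[-180,0,-160,0]]'
python3 - <<'E'
from see import *
at('light',.5203,-.167,.07,.026,.045)
t=lambda y:abs(X*.132+Y*.991-y)<.022
at('brush',.50,-.225,.1,.0085,.03,t(.5125*.132-.2264*.991))
at('knife',.50,-.28,.1,.0065,.03,t(.5051*.132-.2818*.991))
mk=big(((h<10)|(h>170))&(s>150)&(Z>.009)&(X>.35)&(X<.6)&(Y<-.2));print('knife handle',*rect(C[mk]),C[mk][:,2].mean())
at('dark',.4825,.188,.09,.051,.066)
for n in ('glue','wipes','discbox','spreader'):
    for r in cut_out(n,p)[:1]: print(n,round(r['confidence'],2),r['extent'])
save(p,'end.png')
E
```

```text
time: 36.22
ee_pos: [0.5075, -0.2829, 0.0255]
tcp_rot: [180.0, -0.0, -7.6]
force: [0.3, -0.3, -0.7]
gripper_width: 0.0194
grasp_force: 25.0
time: 36.6
ee_pos: [0.5073, -0.2829, 0.0254]
tcp_rot: [180.0, -0.0, -7.6]
force: [-0.1, -0.6, 0.1]
gripper_width: 0.0307
grasp_force: 0.0
time: 37.6
ee_pos: [0.3296, -0.2596, 0.1855]
tcp_rot: [180.0, -0.1, -7.6]
force: [-0.3, -0.2, -0.3]
gripper_width: 0.0312
grasp_force: 0.0
light [ 518.9 -166.9] [119.5  44.9] -8.5 z 0.0342 771
brush [ 517.4 -226.5] [140.2  37.4] -9.1 z 0.0145 463
knife [ 512.2 -283. ] [169.4  42.6] -7.8 z 0.0127 488
knife handle [ 549.6 -697.9] [105.  100.6] -89.9 0.04756326560956
dark [482.9 186.6] [122.2  46.7] 11.8 z 0.0564 804
glue 0.48 [286.4, 143.1, 13.3, 16.4]
wipes 0.68 [359.4, 131.0, 48.0, 42.0]
```

View pics/end.png

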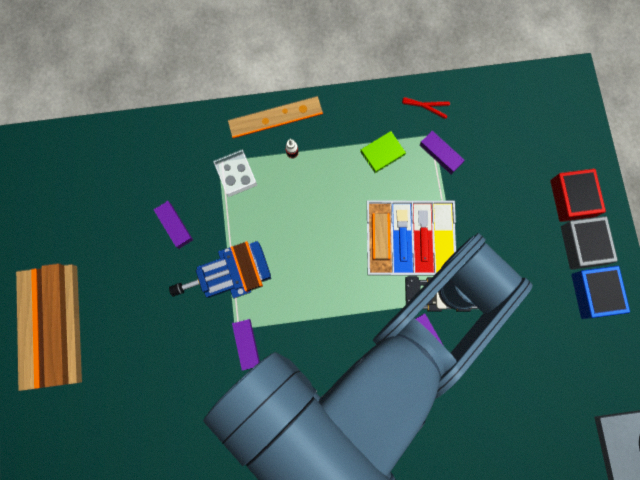

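The picture shows the light bar in cork (381,237), brush in blue (403,237), knife in red (424,237), dark bar clamped (247,266) and the bystanders unmoved. No spreader was out on the mat.

```bash
python3 -c "
from bench import sign_off;print(sign_off())"
```

```text
the job is handed in; nothing more can be done
None
```

The job is handed in at about 38 s with no verdict returned: the light bar lies in the cork compartment, the dark bar is clamped mid-jaw in the vise, the brush and knife are in their own slots with heads on the drip strip, no spreader was out, and the bystanders were not touched.

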